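Load the ring seat and hold a round flask down on a sprung sample stage

ROBOT

A 6-joint arm with a two-finger parallel gripper is mounted at the origin on the work surface. World frame = base frame: x ahead of the robot, y to its left, z up, the work surface at z = 0. Lengths are in m, angles in rad, forces in N, time in s.
With the tool pointing down it reaches from about 0.35 to 0.975 m from the base axis. Payload 4.9 kg.
Tool frame: the origin (TCP) lies midway between the tips of the shut fingers; the grasp point (between the pads) lies manip.tcp_to_grasp behind it (manip.tcp_to_grasp is the distance from the TCP to the grasp point, in m); z points along the fingers, y is the line along which they close (so a half turn about z gives the same grasp; the last joint's range is limited). The gripper opens to 85 mm and grips with 20 to 120 N. Pads are 22 mm wide; open, the fingers measure 114 mm over their backs; the gripper's body (76 mm by 85 mm) begins 54 mm behind the grasp point. The pads swing forward as they close: fully open they stand 13 mm farther back than shut.
Start: joints at [-1.224, 0.053, 1.613, -0, 1.476, -0.119], TCP at [0.281, -0.558, 0.231] pointing down, gripper open.
Joint ranges: [-3.01, 3.01], [-1.01, 2.22], [0.06, 2.58], [-1.02, 4.17], [0.09, 2.62], [-3.14, 3.14]. Speed limits (rad/s): [2.57, 2.57, 3.14, 3.14, 3.14, 3.14].

INTERFACE

Orientations are given as a unit quaternion [w, x, y, z].
In Python, from plant import manip, grab_frame, calibration, job_done gives the robot as it stands.
- The arm moves only by the tool send_rows, never from a script. Its argument "rows" is a list of rows, each an object of numbers: "x", "y", "z": the shift along the tool's x, y, z normalised to -1 to 1, where 1 is 15 cm; "wx", "wy", "wz": the turn, a rotation vector about the tool's x, y, z normalised to -1 to 1, where 1 is pi/4 rad; "hand": the opening, from -1 (shut) to 1 (fully open). In form: [{"x": .., "y": .., "z": .., "wx": .., "wy": .., "wz": .., "hand": ..}, ...]. A call has exactly 10 rows; each row shifts and turns the commanded pose from where the row before left it, along the tool's axes as they then stand; what a row does not reach is not made up. A row lasts 1/12 s, in which the tool goes at most 41.7 mm and 7.16 degrees, less where a joint would pass 70% of its speed; a pose out of reach is approached as far as the arm can. A call with a number of a shift or a turn outside -1 to 1 is refused whole. A call with a gripper value outside its range is refused whole. The fingers move at their own pace and stop on an object; the grip force is fixed at half the most. Time passes only in rows, so rows that do not move let the fingers close, or fill a call up. It gives the time, the measured TCP pose, the force, the opening and the grip force at its end, in the units of the state.
- manip.state(): the state, without advancing time (a new reading comes with each control period).
- grab_frame(name): name is "scene" or "side" or "wrist"; returns the picture (384x512x3 uint8, blue, green, red); there is no depth.
- calibration(name): a dict with "camera_matrix" (3x3 intrinsics, pixels), "R" (3x3) and "t" (3): a world point X has camera coordinates R X + t. Camera axes: x right, y down, z forward; pixel columns grow to the right and rows downward; lengths in m; the calibration is good to about 2 mm. A picture is of the moment at which its call begins: read the wrist's pose just before it. calibration takes no time and is no camera call; for the wrist camera it gives the pose at the moment of the call.
- job_done(): hands the job in; it is judged then, once.
The state is a dict: "time": time; "joint_pos": joint angles; "joint_vel": joint speeds; "joint_efforts": joint torques, N m; "tool_pos": TCP position; "tool_rot": TCP orientation; "contact_force": force on the tool from outside, world axes, zero at the start; "ft_torque": the same for the moment, N m; "gripper_width": opening from 0.0 (shut) to 1.0 (fully open); "grasp_force": force on a finger pad.
Only numpy, scipy, OpenCV 4.12 (cv2) and the standard library are available. Lean on these libraries where they do the work, as an engineer would, in place of code of your own. Each camera call takes 0.05 s, during which the arm holds its last target. There are 200 camera calls.

TASK

Fit the black ring seat over the two pegs of the sprung stage on the blue unit so that it lies flat on the stage, then set the round flask upright in its big middle hole. Push the flask down until the stage has sunk all the way to its lower stop, and finish while still holding it pressed down there: do not let go. Leave the conical flask, the dish and the jar where they stand, and do not tip the round flask over.

Things in the scene. Friction and masses are not known exactly. Their poses are not given: they have to be found in the camera images.
- ring_seat: Loose black plastic block, 60 (x) x 140 (y) x 24 (z) mm, 0.15 kg, lying flat on the bench. Upright through-holes: an eight-sided one in the middle, 50 mm across flats, and a 12 mm square one at y = +50 and at y = -50 mm for the pegs. Origin: centre of the underside, z up. The same either way round (half turn). Can be gripped from above across its 60 mm width (along its x).
- stage_top (a point): Middle of the flat top face of the sprung aluminium stage plate, 50 (x) x 150 (y) x 8 mm, on the blue unit; 105 mm above the bench when up; goes down with the stage. Two upright steel pegs stand on the plate at y = +50 and -50 mm: 8 mm diameter, 28 mm tall, the top 6 mm tapering to 3 mm. Axes: y along the line of pegs, z up.
- stage (a joint): How far the stage is pressed down, in m: 0 = up, 0.025 = on its lower stop. A spring pushes it up: about 7 N at the top, rising to about 16 N at the stop (350 N/m). The weight of ring seat and flask alone does not press it down.
- flask: Loose round-bottomed amber flask, about 0.18 kg, bottom-heavy. Ball 68 mm diameter; straight neck 26 mm diameter from 65 to 110 mm height; lip 32 mm diameter up to 116 mm; black stopper, flat top at 124 mm. Origin: lowest point of the ball, z up along the neck. Starts upright in the cork ring, origin 14 mm above the bench; seated in the ring seat, its origin is 13 mm above the seat's underside.
- cork_ring: Loose eight-sided cork ring on the bench that carries the flask at the start: about 82 mm across, the hole 44 mm across, 22 mm high. Origin: centre of the underside.
- conical_flask: Bystander: loose conical amber glass flask, 72 mm diameter at the foot, 28 mm at the neck, 117 mm high. Origin: centre of the underside. May stand on either side of the unit.
- dish: Bystander: loose round white closed dish, 92 mm diameter, 18 mm high, beyond the unit. Origin: centre of the underside.
- reagent_jar: Bystander: loose jar with black cap, 56 mm diameter, 85 mm high, on the robot's far right. Origin: centre of the underside.
- unit: Low blue instrument unit fixed to the bench, 220 (x) x 200 (y) x 60 mm high, that carries the sprung stage above its middle. Its place and turn vary. Origin: centre of the underside.
There are look-alikes about, which are no part of the job. Of the things shaped like the ring_seat, the black one is meant.

How it is judged:
By the outcome, as a careful person would: the job done as asked, in the order asked, and still so for the second after the job is handed in, while the arm keeps its last pose, push and grip.
It also fails if it takes over 67 s, if anything falls off the work surface, if the arm or the gripper's body presses on something with over 40 N, if the wrist force passes 120 N, or if a joint passes its speed limit or range.

## Working session

There is one attempt and no reset: what is moved stays moved. The work goes in short steps, Python scripts to look and compute and a tool call to move; the robot and the scene stay as the last step left them, time stands still between calls to the robot, and variables do not carry over. Pictures are saved under pics/ and viewed, at most 10 in all, crops included, and the job is handed in when it is done.

Besides the shell and the picture viewer there is one more tool, called after ">>>" by a JSON object that holds its "api" and its "payload". send_rows: Moves the arm, as the interface text tells. Scaled input: -1 to 1 covers 15 cm each way for a shift and pi/4 rad each way for a turn. Its arguments: {"type":"object","properties":{"rows":{"type":"array","items":{"type":"object","properties":{"x":{"type":"number","minimum":-1,"maximum":1},"y":{"type":"number","minimum":-1,"maximum":1},"z":{"type":"number","minimum":-1,"maximum":1},"wx":{"type":"number","minimum":-1,"maximum":1},"wy":{"type":"number","minimum":-1,"maximum":1},"wz":{"type":"number","minimum":-1,"maximum":1},"hand":{"type":"number"}}}}},"required":["rows"]}

```bash
mkdir -p pics; ls
python3 - <<'E'
from plant import manip, grab_frame, calibration
import cv2, numpy as np
print(manip.tcp_to_grasp, manip.state())
for n in ("scene","side","wrist"):
    c=calibration(n); im=grab_frame(n); cv2.imwrite(f"pics/{n}0.png",im)
    print(n,np.round(c["camera_matrix"],1).tolist(),np.round(-np.array(c["R"]).T@c["t"],3),np.round(c["R"],3).tolist())
a=cv2.imread("pics/scene0.png");b=cv2.imread("pics/side0.png")
E
```

```text
pics
0.0187 {'time': 0.0, 'joint_pos': array([-1.22399197e+00,  5.33954987e-02,  1.61427790e+00, -2.74793449e-05,
        1.47594728e+00, -1.19010577e-01]), 'joint_vel': array([-1.38564484e-03,  1.16706086e-03,  8.60802520e-04, -4.29095475e-05,
       -8.75918664e-04,  4.55755794e-05]), 'joint_efforts': array([-5.27705797e-04, -3.93674254e+01, -3.70181537e+01, -3.05420508e-04,
        7.05950733e-03,  1.70407048e-07]), 'tool_pos': array([ 0.28050069, -0.55784528,  0.23004865]), 'tool_rot': array([-1.00588908e-03,  9.72998639e-01,  2.30808622e-01, -1.28831414e-04]), 'contact_force': array([ 0.60263634,  0.33414542, -0.14489072]), 'ft_torque': array([-0.0066715 ,  0.0240916 , -0.01746797]), 'grasp_force': 0.0, 'gripper_width': 1.0004065083447338}
scene [[380.0, 0.0, 260.7], [0.0, 380.0, 190.9], [0.0, 0.0, 1.0]] [ 0.873 -0.271  0.798] [[0.609, 0.793, 0.009], [0.666, -0.506, -0.548], [-0.43, 0.34, -0.836]]
side [[480.0, 0.0, 258.7], [0.0, 480.0, 192.1], [0.0, 0.0, 1.0]] [0.315 1.004 0.753] [[-0.983, -0.183, -0.011], [-0.088, 0.521, -0.849], [0.161, -0.834, -0.528]]
wrist [[285.1, 0.0, 255.7], [0.0, 285.1, 193.6], [0.0, 0.0, 1.0]] [ 0.341 -0.529  0.372] [[0.448, -0.894, -0.002], [-0.862, -0.433, 0.264], [-0.237, -0.116, -0.965]]
```

View pics/scene0.png

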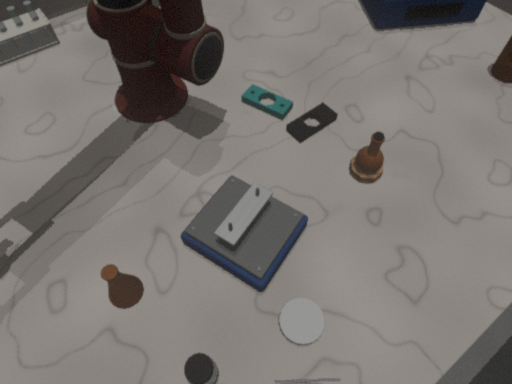

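View pics/side0.png

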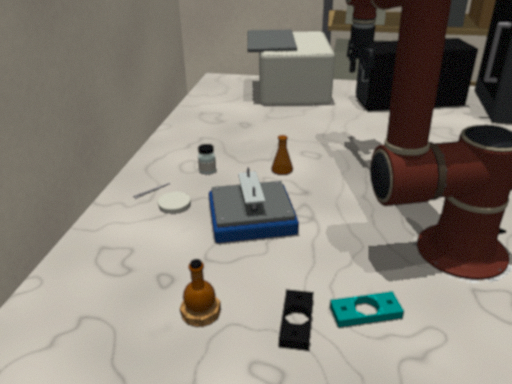

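The scene view shows the black seat at (312,122), the teal look-alike at (267,101), the flask in its cork ring at (368,160) and the pegs at about (257,190) and (231,227). In the side view the seat is at (297,319), the flask at (199,290) and the plate at (250,190).

```bash
cat > h.py <<'E'
import cv2, numpy as np
from plant import manip, grab_frame, calibration
from scipy.spatial.transform import Rotation as Rn
def onplane(c,uv,z):
    uv=np.atleast_2d(np.array(uv,float)); R=np.array(c["R"]);t=np.array(c["t"])
    d=np.c_[uv,np.ones(len(uv))]@np.linalg.inv(c["camera_matrix"]).T@R
    o=-R.T@t
    return (o+d*((z-o[2])/d[:,2])[:,None])[:,:2]
def proj(c,X):
    p=(np.atleast_2d(X)@np.array(c["R"]).T+c["t"])@np.array(c["camera_matrix"]).T
    return p[:,:2]/p[:,2:]
def blob(mask,box):
    u0,v0,u1,v1=box; m=np.zeros_like(mask); m[v0:v1,u0:u1]=mask[v0:v1,u0:u1]
    cs,_=cv2.findContours(m,cv2.RETR_EXTERNAL,cv2.CHAIN_APPROX_NONE)
    return max(cs,key=cv2.contourArea)[:,0,:]
def rect(P):
    (x,y),(w,h),a=cv2.minAreaRect((P*1000).astype(np.float32))
    if w>h: a+=90; w,h=h,w   # a = direction of short side, deg
    return np.round([x,y,w,h,(a+90)%180-90],1)
def pose():
    s=manip.state(); q=s["tool_rot"]
    return s["tool_pos"],Rn.from_quat(np.r_[q[1:],q[0]]),s
E
python3 - <<'E'
from h import *
for n,bs,bp in (("scene",(280,95,345,150),(205,175,285,255)),("side",(270,280,325,360),(230,165,270,220))):
    im=cv2.imread(f"pics/{n}0.png"); c=calibration(n); g=cv2.cvtColor(im,cv2.COLOR_BGR2GRAY)
    k=blob((g<60).astype(np.uint8),bs)
    print(n,"seat z24",rect(onplane(c,k,.024)),"z0",rect(onplane(c,k,0)))
    k=blob((g>120).astype(np.uint8),bp); print("plate",rect(onplane(c,k,.105)),k.min(0),k.max(0))
a=cv2.imread("pics/scene0.png")[90:270,180:400]; a=cv2.resize(a,None,fx=3,fy=3,interpolation=2)
cv2.imwrite("pics/c1.png",a)
p,R,s=pose(); print(R.as_matrix().round(3))
E
```

```text
scene seat z24 [379.3 294.9  69.6 150.    0.9] z0 [364.  312.5  71.8 154.6   0.9]
plate [537.9 -24.9 122.9 188.4  39.1] [215 175] [284 243]
side seat z24 [374.1 313.2  56.7 152.7   2. ] z0 [376.1 290.5  58.5 157.7   2. ]
plate [548.7 -62.8 109.8 190.8   9.5] [230 165] [269 202]
[[ 0.893  0.449 -0.001]
 [ 0.449 -0.893  0.001]
 [ 0.    -0.002 -1.   ]]
```

View pics/c1.png

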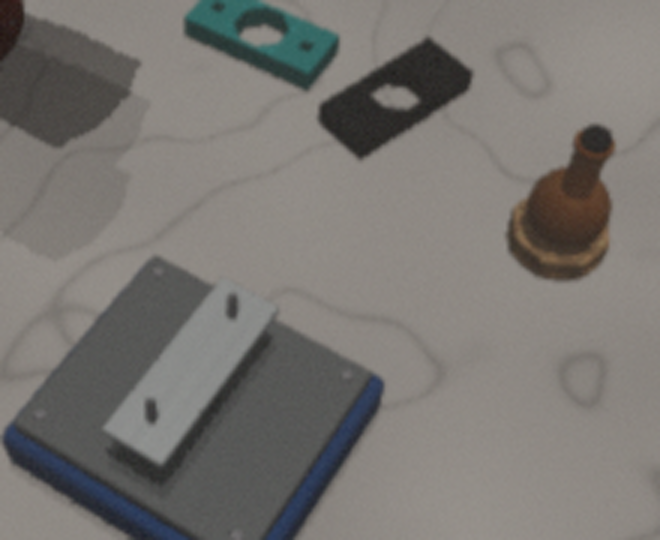

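```bash
cat >> h.py <<'E'
from scipy.linalg import logm, expm
def down(yaw):
    c,s=np.cos(np.radians(yaw)),np.sin(np.radians(yaw)); return np.array([[c,s,0],[s,-c,0],[0,0,-1.]])
def plan(tgt,yaw,N=10,verbose=True):
    p,R,s=pose(); A=np.eye(4);A[:3,:3]=R.as_matrix();A[:3,3]=p
    B=np.eye(4);B[:3,:3]=down(yaw);B[:3,3]=tgt
    D=expm(np.real(logm(np.linalg.inv(A)@B))/N)
    r=np.r_[D[:3,3]/.15,Rn.from_matrix(D[:3,:3]).as_rotvec()/(np.pi/4)]
    print("row x%d:"%N,r.round(3),"|mm|",round(np.linalg.norm(D[:3,3])*1000,1)); return r
def info():
    p,R,s=pose(); m=R.as_matrix(); print("p",p.round(4),"yaw",np.degrees(np.arctan2(m[1,0],m[0,0])).round(2),"tilt",m[:2,2].round(4),"F",s["contact_force"].round(1),"w",round(s["gripper_width"],3),"g",round(s["grasp_force"],1),"t",round(s["time"],2),"q",s["joint_pos"].round(2))
E
python3 - <<'E'
from h import *
c=calibration("scene")
P=onplane(c,[(254,182.7),(272,194),(234,245.7),(214.7,233.3)],.105); print(P.round(3),P.mean(0))
print("pegs",onplane(c,[(257.3,187.3),(230,223)],.133).round(4))
print("flask top",onplane(c,[(378.7,135)],.138).round(4))
s=calibration("side"); print(onplane(s,[(196,264)],.138).round(4), onplane(s,[(200,310)],.01).round(4))
info(); plan([.52,-.06,.36],65,20)
E
```

```text
[[ 0.491  0.012]
 [ 0.539  0.025]
 [ 0.589 -0.111]
 [ 0.542 -0.126]] [ 0.54021758 -0.05011489]
pegs [[ 0.5203 -0.001 ]
 [ 0.5553 -0.0955]]
flask top [[0.5766 0.3077]]
[[0.5747 0.3156]] [[0.5772 0.3135]]
p [ 0.2806 -0.558   0.2304] yaw 26.69 tilt [-0.0005  0.0014] F [ 0.2 -1.1  0.2] w 0.997 g 0.0 t 0.15 q [-1.22  0.05  1.61  0.    1.48 -0.12]
row x20: [ 0.177 -0.062 -0.043 -0.    -0.    -0.043] |mm| 28.9
```

>>> {"api": "send_rows", "payload": {"rows": [{"x": 0.177,"y": -0.062,"z": -0.043,"wz": -0.043,"hand": 1},{"x": 0.177,"y": -0.062,"z": -0.043,"wz": -0.043,"hand": 1},{"x": 0.177,"y": -0.062,"z": -0.043,"wz": -0.043,"hand": 1},{"x": 0.177,"y": -0.062,"z": -0.043,"wz": -0.043,"hand": 1},{"x": 0.177,"y": -0.062,"z": -0.043,"wz": -0.043,"hand": 1},{"x": 0.177,"y": -0.062,"z": -0.043,"wz": -0.043,"hand": 1},{"x": 0.177,"y": -0.062,"z": -0.043,"wz": -0.043,"hand": 1},{"x": 0.177,"y": -0.062,"z": -0.043,"wz": -0.043,"hand": 1},{"x": 0.177,"y": -0.062,"z": -0.043,"wz": -0.043,"hand": 1},{"x": 0.177,"y": -0.062,"z": -0.043,"wz": -0.043,"hand": 1}]}}

```text
invalid input at $.rows[0]: expected keys x, y, z, wx, wy, wz, hand
```

>>> {"api": "send_rows", "payload": {"rows": [{"x": 0.177,"y": -0.062,"z": -0.043,"wz": -0.043,"hand": 1},{"x": 0.177,"y": -0.062,"z": -0.043,"wz": -0.043,"hand": 1},{"x": 0.177,"y": -0.062,"z": -0.043,"wz": -0.043,"hand": 1},{"x": 0.177,"y": -0.062,"z": -0.043,"wz": -0.043,"hand": 1},{"x": 0.177,"y": -0.062,"z": -0.043,"wz": -0.043,"hand": 1},{"x": 0.177,"y": -0.062,"z": -0.043,"wz": -0.043,"hand": 1},{"x": 0.177,"y": -0.062,"z": -0.043,"wz": -0.043,"hand": 1},{"x": 0.177,"y": -0.062,"z": -0.043,"wz": -0.043,"hand": 1},{"x": 0.177,"y": -0.062,"z": -0.043,"wz": -0.043,"hand": 1},{"x": 0,"y": 0,"z": 0,"hand": 1}]}}

```text
invalid input at $.rows[0]: expected keys x, y, z, wx, wy, wz, hand
```

Run:
```python
from h import *
info(); c=calibration("wrist"); im=grab_frame("wrist"); cv2.imwrite("pics/w1.png",im)
import pickle; pickle.dump(c,open("w1.pkl","wb"))
print(proj(c,[[.5203,-.001,.133],[.5553,-.0955,.133],[.538,-.048,.105]]).round(1))
plan([.375,.303,.23],91.5,20)
```

```text
p [ 0.2806 -0.558   0.2304] yaw 26.69 tilt [-0.0005  0.0014] F [ 0.2 -1.1  0.2] w 0.997 g 0.0 t 0.15 q [-1.22  0.05  1.61  0.    1.48 -0.12]
[[-621.5 -808.4]
 [-382.9 -763.8]
 [-369.8 -630. ]]
row x20: [ 0.273 -0.135  0.    -0.    -0.    -0.072] |mm| 45.7
```

View pics/w1.png

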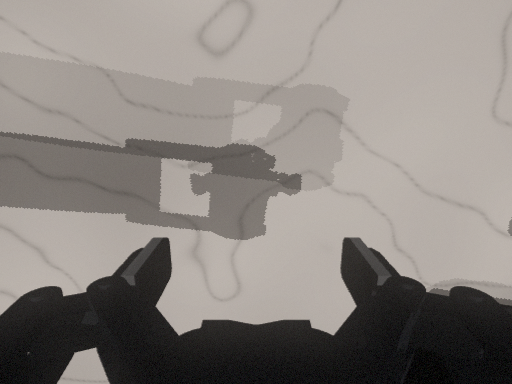

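The move was refused because all keys are required, so this wrist view shows only bench and shadow. It does show the fingers at the bottom of the picture. I'll resend with every key.

>>> {"api": "send_rows", "payload": {"rows": [{"x": 0.177,"y": -0.062,"z": -0.043,"wx": 0,"wy": 0,"wz": -0.043,"hand": 1},{"x": 0.177,"y": -0.062,"z": -0.043,"wx": 0,"wy": 0,"wz": -0.043,"hand": 1},{"x": 0.177,"y": -0.062,"z": -0.043,"wx": 0,"wy": 0,"wz": -0.043,"hand": 1},{"x": 0.177,"y": -0.062,"z": -0.043,"wx": 0,"wy": 0,"wz": -0.043,"hand": 1},{"x": 0.177,"y": -0.062,"z": -0.043,"wx": 0,"wy": 0,"wz": -0.043,"hand": 1},{"x": 0.177,"y": -0.062,"z": -0.043,"wx": 0,"wy": 0,"wz": -0.043,"hand": 1},{"x": 0.177,"y": -0.062,"z": -0.043,"wx": 0,"wy": 0,"wz": -0.043,"hand": 1},{"x": 0.177,"y": -0.062,"z": -0.043,"wx": 0,"wy": 0,"wz": -0.043,"hand": 1},{"x": 0.177,"y": -0.062,"z": -0.043,"wx": 0,"wy": 0,"wz": -0.043,"hand": 1},{"x": 0.177,"y": -0.062,"z": -0.043,"wx": 0,"wy": 0,"wz": -0.043,"hand": 1}]}}

```text
time: 1.03
tool_pos: [0.443, -0.3286, 0.2959]
tool_rot: [-0.0, 0.92, 0.392, -0.0]
contact_force: [0.7, 0.0, -0.4]
gripper_width: 1.001
grasp_force: 0.0
```

>>> {"api": "send_rows", "payload": {"rows": [{"x": 0.177,"y": -0.062,"z": -0.043,"wx": 0,"wy": 0,"wz": -0.043,"hand": 1},{"x": 0.177,"y": -0.062,"z": -0.043,"wx": 0,"wy": 0,"wz": -0.043,"hand": 1},{"x": 0.177,"y": -0.062,"z": -0.043,"wx": 0,"wy": 0,"wz": -0.043,"hand": 1},{"x": 0.177,"y": -0.062,"z": -0.043,"wx": 0,"wy": 0,"wz": -0.043,"hand": 1},{"x": 0.177,"y": -0.062,"z": -0.043,"wx": 0,"wy": 0,"wz": -0.043,"hand": 1},{"x": 0.177,"y": -0.062,"z": -0.043,"wx": 0,"wy": 0,"wz": -0.043,"hand": 1},{"x": 0.177,"y": -0.062,"z": -0.043,"wx": 0,"wy": 0,"wz": -0.043,"hand": 1},{"x": 0.177,"y": -0.062,"z": -0.043,"wx": 0,"wy": 0,"wz": -0.043,"hand": 1},{"x": 0,"y": 0,"z": 0,"wx": 0,"wy": 0,"wz": 0,"hand": 1},{"x": 0,"y": 0,"z": 0,"wx": 0,"wy": 0,"wz": 0,"hand": 1}]}}

```text
time: 1.87
tool_pos: [0.5117, -0.1154, 0.3478]
tool_rot: [0.0, 0.859, 0.512, 0.0]
contact_force: [0.5, -0.1, -0.1]
gripper_width: 1.002
grasp_force: 0.0
```

Run:
```python
from h import *
info(); c=calibration("wrist"); im=grab_frame("wrist"); cv2.imwrite("pics/w2.png",im)
import pickle; pickle.dump(c,open("w2.pkl","wb"))
print(proj(c,[[.5203,-.001,.133],[.5553,-.0955,.133],[.538,-.048,.105]]).round(1))
plan([.375,.303,.27],91.5,20)
```

```text
p [ 0.5117 -0.1154  0.3478] yaw 61.65 tilt [ 0.0007 -0.0007] F [ 0.5 -0.1 -0.1] w 1.002 g 0.0 t 1.87 q [-0.36 -0.23  1.69 -0.    1.68  0.13]
[[215.1  82. ]
 [278.5 139.5]
 [248.2 111.5]]
row x20: [ 0.126 -0.079  0.026 -0.     0.    -0.033] |mm| 22.6
```

View pics/w2.png

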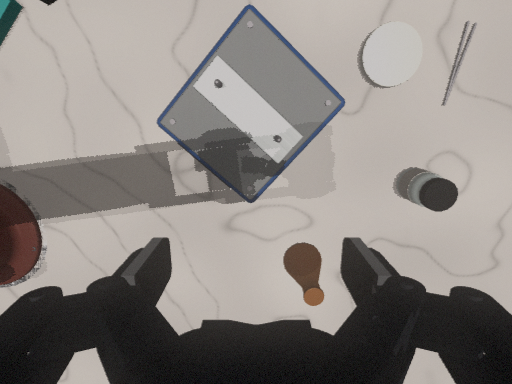

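The wrist view shows the pegs at (218,83) and (277,138), the plate centre near (248,111), and the conical flask well below the fingers at (302,270).

>>> {"api": "send_rows", "payload": {"rows": [{"x": 0.126,"y": -0.079,"z": 0.02,"wx": 0,"wy": 0,"wz": -0.033,"hand": 1},{"x": 0.126,"y": -0.079,"z": 0.02,"wx": 0,"wy": 0,"wz": -0.033,"hand": 1},{"x": 0.126,"y": -0.079,"z": 0.02,"wx": 0,"wy": 0,"wz": -0.033,"hand": 1},{"x": 0.126,"y": -0.079,"z": 0.02,"wx": 0,"wy": 0,"wz": -0.033,"hand": 1},{"x": 0.126,"y": -0.079,"z": 0.02,"wx": 0,"wy": 0,"wz": -0.033,"hand": 1},{"x": 0.126,"y": -0.079,"z": 0.02,"wx": 0,"wy": 0,"wz": -0.033,"hand": 1},{"x": 0.126,"y": -0.079,"z": 0.02,"wx": 0,"wy": 0,"wz": -0.033,"hand": 1},{"x": 0.126,"y": -0.079,"z": 0.02,"wx": 0,"wy": 0,"wz": -0.033,"hand": 1},{"x": 0.126,"y": -0.079,"z": 0.02,"wx": 0,"wy": 0,"wz": -0.033,"hand": 1},{"x": 0.126,"y": -0.079,"z": 0.02,"wx": 0,"wy": 0,"wz": -0.033,"hand": 1}]}}

```text
time: 2.75
tool_pos: [0.4714, 0.1022, 0.3165]
tool_rot: [-0.0, 0.786, 0.618, -0.001]
contact_force: [0.3, -0.3, 0.6]
gripper_width: 1.002
grasp_force: 0.0
```

>>> {"api": "send_rows", "payload": {"rows": [{"x": 0.126,"y": -0.079,"z": 0.02,"wx": 0,"wy": 0,"wz": -0.033,"hand": 1},{"x": 0.126,"y": -0.079,"z": 0.02,"wx": 0,"wy": 0,"wz": -0.033,"hand": 1},{"x": 0.126,"y": -0.079,"z": 0.02,"wx": 0,"wy": 0,"wz": -0.033,"hand": 1},{"x": 0.126,"y": -0.079,"z": 0.02,"wx": 0,"wy": 0,"wz": -0.033,"hand": 1},{"x": 0.126,"y": -0.079,"z": 0.02,"wx": 0,"wy": 0,"wz": -0.033,"hand": 1},{"x": 0.126,"y": -0.079,"z": 0.02,"wx": 0,"wy": 0,"wz": -0.033,"hand": 1},{"x": 0,"y": 0,"z": 0,"wx": 0,"wy": 0,"wz": -0.033,"hand": 1},{"x": 0,"y": 0,"z": 0,"wx": 0,"wy": 0,"wz": -0.033,"hand": 1},{"x": 0,"y": 0,"z": 0,"wx": 0,"wy": 0,"wz": 0,"hand": 1},{"x": 0,"y": 0,"z": 0,"wx": 0,"wy": 0,"wz": 0,"hand": 1}]}}

```text
time: 3.58
tool_pos: [0.4215, 0.2255, 0.2988]
tool_rot: [-0.0, 0.719, 0.695, -0.0]
contact_force: [0.9, 0.2, -0.3]
gripper_width: 1.001
grasp_force: 0.0
```

Run:
```python
from h import *
import pickle
c=pickle.load(open("w2.pkl","rb")); g=cv2.imread("pics/w2.png",0)
for u,v in((218,83),(277,138)):
    w=255-g[v-9:v+10,u-9:u+10].astype(float); w[w<np.median(w)+40]=0
    print(np.array([np.r_[np.nonzero(w)[1].min()+u-9,np.nonzero(w)[1].max()+u-9,np.nonzero(w)[0].min()+v-9,np.nonzero(w)[0].max()+v-9]]))
    yy,xx=np.mgrid[-9:10,-9:10]; uv=[u+(w*xx).sum()/w.sum(),v+(w*yy).sum()/w.sum()]; print(np.round(uv,2),onplane(c,uv,.119).round(4))
k=blob((g>150).astype(np.uint8),(185,50,310,170)); print("plate",rect(onplane(c,k,.105)))
info(); c=calibration("wrist"); im=grab_frame("wrist"); cv2.imwrite("pics/w3.png",im)
pickle.dump(c,open("w3.pkl","wb"))
g=cv2.cvtColor(im,cv2.COLOR_BGR2GRAY)
print(proj(c,[[.375,.303,.024],[.577,.31,.138]]).round(1))
```

```text
[[214 222  79  88]]
[218.12  83.58] [[ 0.5217 -0.0022]]
[[273 281 135 142]]
[276.8  138.26] [[ 0.5545 -0.0946]]
plate [538.5 -48.2  48.9 148.3  19.7]
p [0.4215 0.2255 0.2988] yaw 88.11 tilt [-0.0008 -0.0005] F [ 0.9  0.2 -0.3] w 1.001 g 0.0 t 3.58 q [ 0.34 -0.34  1.85 -0.    1.63  0.37]
[[220.3 108.5]
 [407.4  91.4]]
```

View pics/w3.png

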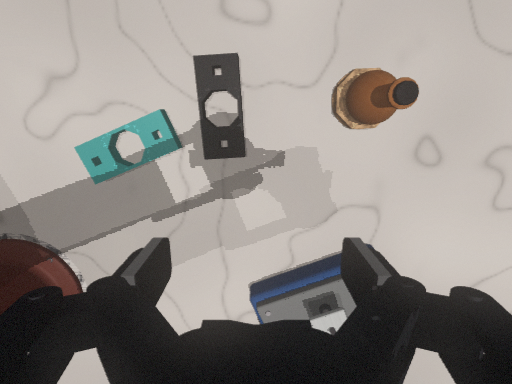

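The seat runs from (195,55) to (245,158), with peg holes at (218,72) and (225,144). The flask stopper is at (405,92).

```bash
cat >> h.py <<'E'
def cen(g,u,v,r,bright=True):
    w=g[v-r:v+r+1,u-r:u+r+1].astype(float); 
    if not bright: w=255-w
    w=w-(w.min()+w.max())/2; w[w<0]=0; yy,xx=np.mgrid[-r:r+1,-r:r+1]
    return [u+(w*xx).sum()/w.sum(),v+(w*yy).sum()/w.sum()]
E
python3 - <<'E'
from h import *
import pickle
c=pickle.load(open("w3.pkl","rb")); im=cv2.imread("pics/w3.png"); g=im.max(2)
k=blob((g<65).astype(np.uint8),(185,40,260,168)); print("seat",rect(onplane(c,k,.024)))
h=[cen(g,218,72,6),cen(g,225,144,6)]; P=onplane(c,h,.02); print(np.round(h,1),P.round(4),P.mean(0).round(4),np.diff(P,axis=0))
k=blob((g<50).astype(np.uint8),(385,75,425,110)); m=onplane(c,k,.138);print("stopper",k.mean(0),m.mean(0).round(4))
k=blob((g<140).astype(np.uint8),(325,60,420,135)); print(k.min(0),k.max(0))
for y in (90,91.5): plan([.3745,.301,.10],y,10)
E
```

```text
seat [375.5 281.5  59.2  94.8   1.7]
[[217.7  71.8]
 [224.1 143.4]] [[0.3741 0.3513]
 [0.3767 0.2541]] [0.3754 0.3027] [[ 0.00262497 -0.09727153]]Traceback (most recent call last):
  File "<stdin>", line 6, in <module>
  File "h.py", line 15, in blob
    return max(cs,key=cv2.contourArea)[:,0,:]
           ~~~^^^^^^^^^^^^^^^^^^^^^^^^
ValueError: max() iterable argument is empty
```

Run:
```python
from h import *
import pickle
plan([.3755,.303,.10],91.6,10)
c=pickle.load(open("w3.pkl","rb")); im=cv2.imread("pics/w3.png"); g=im.max(2)
k=blob((g<75).astype(np.uint8),(390,78,422,108)); m=onplane(c,k,.138);print("stopper",k.mean(0),(k.min(0)+k.max(0))/2,m.mean(0).round(4),rect(m))
```

```text
row x10: [ 0.052 -0.031  0.133 -0.     0.    -0.008] |mm| 21.8
stopper [405.17391304  92.62318841] [405.   92.5] [0.5748 0.3089] [574.8 309.   21.8  24.5  88.1]
```

>>> {"api": "send_rows", "payload": {"rows": [{"x": 0.065,"y": -0.039,"z": 0.133,"wx": 0,"wy": 0,"wz": -0.01,"hand": 1},{"x": 0.065,"y": -0.039,"z": 0.133,"wx": 0,"wy": 0,"wz": -0.01,"hand": 1},{"x": 0.065,"y": -0.039,"z": 0.133,"wx": 0,"wy": 0,"wz": -0.01,"hand": 1},{"x": 0.065,"y": -0.039,"z": 0.133,"wx": 0,"wy": 0,"wz": -0.01,"hand": 1},{"x": 0.065,"y": -0.039,"z": 0.133,"wx": 0,"wy": 0,"wz": -0.01,"hand": 1},{"x": 0.065,"y": -0.039,"z": 0.133,"wx": 0,"wy": 0,"wz": -0.01,"hand": 1},{"x": 0.065,"y": -0.039,"z": 0.133,"wx": 0,"wy": 0,"wz": -0.01,"hand": 1},{"x": 0.065,"y": -0.039,"z": 0.133,"wx": 0,"wy": 0,"wz": -0.01,"hand": 1},{"x": 0,"y": 0,"z": 0.133,"wx": 0,"wy": 0,"wz": 0,"hand": 1},{"x": 0,"y": 0,"z": 0,"wx": 0,"wy": 0,"wz": 0,"hand": 1}]}}

```text
time: 4.47
tool_pos: [0.372, 0.3027, 0.1151]
tool_rot: [-0.001, 0.696, 0.718, -0.004]
contact_force: [-0.4, -0.8, -1.4]
gripper_width: 0.996
grasp_force: 0.0
```

Run:
```python
from h import *
info(); plan([.3755,.303,.005],91.6,8)
```

```text
p [0.372  0.3027 0.1151] yaw 91.81 tilt [-0.0073 -0.0045] F [-0.4 -0.8 -1.4] w 0.996 g 0.0 t 4.47 q [ 0.53 -0.2   2.05 -0.    1.3   0.5 ]
row x8: [ 0.     0.003  0.092 -0.001  0.001  0.001] |mm| 13.8
```

>>> {"api": "send_rows", "payload": {"rows": [{"x": 0,"y": 0.003,"z": 0.09,"wx": 0,"wy": 0,"wz": 0,"hand": 1},{"x": 0,"y": 0.003,"z": 0.09,"wx": 0,"wy": 0,"wz": 0,"hand": 1},{"x": 0,"y": 0.003,"z": 0.09,"wx": 0,"wy": 0,"wz": 0,"hand": 1},{"x": 0,"y": 0.003,"z": 0.09,"wx": 0,"wy": 0,"wz": 0,"hand": 1},{"x": 0,"y": 0.003,"z": 0.09,"wx": 0,"wy": 0,"wz": 0,"hand": 1},{"x": 0,"y": 0.003,"z": 0.09,"wx": 0,"wy": 0,"wz": 0,"hand": 1},{"x": 0,"y": 0,"z": 0.05,"wx": 0,"wy": 0,"wz": 0,"hand": 1},{"x": 0,"y": 0,"z": 0,"wx": 0,"wy": 0,"wz": 0,"hand": 1},{"x": 0,"y": 0,"z": 0,"wx": 0,"wy": 0,"wz": 0,"hand": 1},{"x": 0,"y": 0,"z": 0,"wx": 0,"wy": 0,"wz": 0,"hand": 1}]}}

```text
time: 5.3
tool_pos: [0.3783, 0.3049, 0.0326]
tool_rot: [0.0, 0.696, 0.718, 0.001]
contact_force: [0.9, 0.5, 0.8]
gripper_width: 0.999
grasp_force: 0.0
```

Run:
```python
from h import *
info(); plan([.3755,.303,.005],91.6,2)
```

```text
p [0.3783 0.3049 0.0326] yaw 91.82 tilt [0.0016 0.001 ] F [0.9 0.5 0.8] w 0.999 g 0.0 t 5.3 q [ 0.52 -0.07  2.09  0.    1.12  0.49]
row x2: [-0.006 -0.01   0.092  0.001 -0.001  0.002] |mm| 13.9
```

>>> {"api": "send_rows", "payload": {"rows": [{"x": -0.006,"y": -0.01,"z": 0.06,"wx": 0,"wy": 0,"wz": 0.002,"hand": 1},{"x": -0.006,"y": -0.01,"z": 0.06,"wx": 0,"wy": 0,"wz": 0.002,"hand": 1},{"x": 0,"y": 0,"z": 0.06,"wx": 0,"wy": 0,"wz": 0,"hand": 1},{"x": 0,"y": 0,"z": 0,"wx": 0,"wy": 0,"wz": 0,"hand": 1},{"x": 0,"y": 0,"z": 0,"wx": 0,"wy": 0,"wz": 0,"hand": 1},{"x": 0,"y": 0,"z": 0,"wx": 0,"wy": 0,"wz": 0,"hand": -1},{"x": 0,"y": 0,"z": 0,"wx": 0,"wy": 0,"wz": 0,"hand": -1},{"x": 0,"y": 0,"z": 0,"wx": 0,"wy": 0,"wz": 0,"hand": -1},{"x": 0,"y": 0,"z": 0,"wx": 0,"wy": 0,"wz": 0,"hand": -1},{"x": 0,"y": 0,"z": 0,"wx": 0,"wy": 0,"wz": 0,"hand": -1}]}}

```text
time: 6.13
tool_pos: [0.3752, 0.3032, 0.0052]
tool_rot: [0.0, 0.697, 0.717, 0.001]
contact_force: [0.6, -0.7, 2.9]
gripper_width: 0.685
grasp_force: 66.5
```

Run:
```python
from h import *
info()
```

```text
p [0.3752 0.3032 0.0052] yaw 91.67 tilt [0.0015 0.0009] F [ 0.6 -0.7  2.9] w 0.685 g 66.5 t 6.13 q [ 0.53 -0.03  2.1   0.    1.06  0.5 ]
```

>>> {"api": "send_rows", "payload": {"rows": [{"x": 0,"y": 0,"z": -0.05,"wx": 0,"wy": 0,"wz": 0,"hand": -1},{"x": 0,"y": 0,"z": -0.1,"wx": 0,"wy": 0,"wz": 0,"hand": -1},{"x": 0,"y": 0,"z": -0.15,"wx": 0,"wy": 0,"wz": 0,"hand": -1},{"x": 0,"y": 0,"z": -0.2,"wx": 0,"wy": 0,"wz": 0,"hand": -1},{"x": 0,"y": 0,"z": -0.2,"wx": 0,"wy": 0,"wz": 0,"hand": -1},{"x": 0,"y": 0,"z": -0.2,"wx": 0,"wy": 0,"wz": 0,"hand": -1},{"x": 0,"y": 0,"z": -0.2,"wx": 0,"wy": 0,"wz": 0,"hand": -1},{"x": 0,"y": 0,"z": -0.2,"wx": 0,"wy": 0,"wz": 0,"hand": -1},{"x": 0,"y": 0,"z": 0,"wx": 0,"wy": 0,"wz": 0,"hand": -1},{"x": 0,"y": 0,"z": 0,"wx": 0,"wy": 0,"wz": 0,"hand": -1}]}}

```text
time: 6.97
tool_pos: [0.3753, 0.3032, 0.2017]
tool_rot: [0.001, 0.697, 0.717, 0.002]
contact_force: [0.2, -1.4, -2.0]
gripper_width: 0.688
grasp_force: 66.2
```

Run:
```python
from h import *
info(); plan([.5383,-.0483,.21],109.6,18)
```

```text
p [0.3753 0.3032 0.2017] yaw 91.67 tilt [0.0038 0.0022] F [ 0.2 -1.4 -2. ] w 0.688 g 66.2 t 6.97 q [ 0.53 -0.28  1.97 -0.    1.45  0.5 ]
row x18: [-0.139  0.037 -0.003  0.    -0.    -0.022] |mm| 21.6
```

>>> {"api": "send_rows", "payload": {"rows": [{"x": -0.139,"y": 0.037,"z": -0.003,"wx": 0,"wy": 0,"wz": -0.022,"hand": -1},{"x": -0.139,"y": 0.037,"z": -0.003,"wx": 0,"wy": 0,"wz": -0.022,"hand": -1},{"x": -0.139,"y": 0.037,"z": -0.003,"wx": 0,"wy": 0,"wz": -0.022,"hand": -1},{"x": -0.139,"y": 0.037,"z": -0.003,"wx": 0,"wy": 0,"wz": -0.022,"hand": -1},{"x": -0.139,"y": 0.037,"z": -0.003,"wx": 0,"wy": 0,"wz": -0.022,"hand": -1},{"x": -0.139,"y": 0.037,"z": -0.003,"wx": 0,"wy": 0,"wz": -0.022,"hand": -1},{"x": -0.139,"y": 0.037,"z": -0.003,"wx": 0,"wy": 0,"wz": -0.022,"hand": -1},{"x": -0.139,"y": 0.037,"z": -0.003,"wx": 0,"wy": 0,"wz": -0.022,"hand": -1},{"x": -0.139,"y": 0.037,"z": -0.003,"wx": 0,"wy": 0,"wz": -0.022,"hand": -1},{"x": -0.139,"y": 0.037,"z": -0.003,"wx": 0,"wy": 0,"wz": -0.022,"hand": -1}]}}

```text
time: 7.8
tool_pos: [0.4505, 0.1004, 0.2012]
tool_rot: [-0.002, 0.632, 0.775, -0.002]
contact_force: [0.9, -0.0, -0.9]
gripper_width: 0.685
grasp_force: 66.1
```

>>> {"api": "send_rows", "payload": {"rows": [{"x": -0.139,"y": 0.037,"z": -0.003,"wx": 0,"wy": 0,"wz": -0.022,"hand": -1},{"x": -0.139,"y": 0.037,"z": -0.003,"wx": 0,"wy": 0,"wz": -0.022,"hand": -1},{"x": -0.139,"y": 0.037,"z": -0.003,"wx": 0,"wy": 0,"wz": -0.022,"hand": -1},{"x": -0.139,"y": 0.037,"z": -0.003,"wx": 0,"wy": 0,"wz": -0.022,"hand": -1},{"x": -0.139,"y": 0.037,"z": -0.003,"wx": 0,"wy": 0,"wz": -0.022,"hand": -1},{"x": -0.139,"y": 0.037,"z": -0.003,"wx": 0,"wy": 0,"wz": -0.022,"hand": -1},{"x": -0.139,"y": 0.037,"z": -0.003,"wx": 0,"wy": 0,"wz": -0.022,"hand": -1},{"x": -0.139,"y": 0.037,"z": -0.003,"wx": 0,"wy": 0,"wz": -0.022,"hand": -1},{"x": 0,"y": 0,"z": 0,"wx": 0,"wy": 0,"wz": 0,"hand": -1},{"x": 0,"y": 0,"z": 0,"wx": 0,"wy": 0,"wz": 0,"hand": -1}]}}

```text
time: 8.63
tool_pos: [0.5367, -0.0483, 0.2049]
tool_rot: [-0.002, 0.578, 0.816, -0.001]
contact_force: [0.2, 0.6, -1.9]
gripper_width: 0.686
grasp_force: 66.1
```

Run:
```python
from h import *
import pickle
info(); plan([.5383,-.0483,.145],109.6,6)
c=calibration("wrist"); w=grab_frame("wrist"); pickle.dump(c,open("w4.pkl","wb")); cv2.imwrite("pics/w4.png",w)
s=grab_frame("scene"); cv2.imwrite("pics/s4.png",s); d=grab_frame("side"); cv2.imwrite("pics/d4.png",d)
a=cv2.resize(w[60:360,80:430],(400,343)); b=cv2.resize(s[120:270,170:345],(400,343))
cv2.imwrite("pics/m4.png",np.hstack([a,b]))
```

```text
p [ 0.5367 -0.0483  0.2049] yaw 109.39 tilt [-0.0046  0.0013] F [ 0.2  0.6 -1.9] w 0.686 g 66.1 t 8.63 q [-0.23 -0.13  1.84  0.    1.44 -0.57]
row x6: [-0.001  0.002  0.067 -0.001 -0.001 -0.001] |mm| 10.0
```

View pics/m4.png

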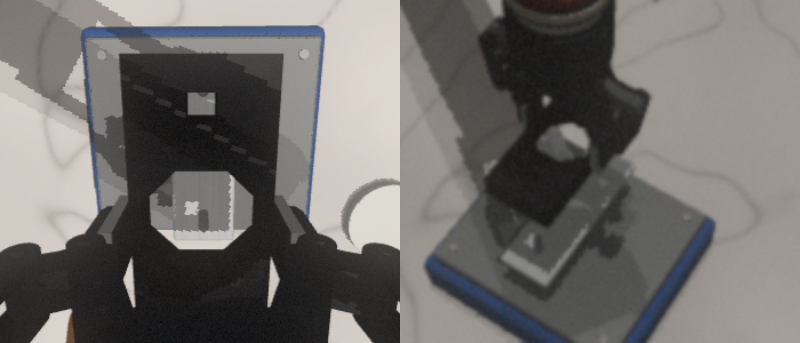

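The square hole in the gripped seat shows at wrist pixel (256,150) and the octagon at about (256,244). The scene half shows the seat level above the stage.

Run:
```python
from h import *
import pickle
c=pickle.load(open("w4.pkl","rb")); g=cv2.imread("pics/w4.png").max(2)
p,R,s=pose(); M=R.as_matrix()
def contour(box,th):
    return blob((g>th).astype(np.uint8),box)
for n,b in (("sq",(240,138,272,164)),("oct",(205,205,308,282))):
    for th in (60,75,90):
        k=contour(b,th); ctr=(k.min(0)+k.max(0))/2
        # in-tool coordinates at top of seat
        P=onplane(c,k,p[2]+.019); L=(P-p[:2])@M[:2,:2]*1000
        print(n,th,ctr,(L.min(0)+L.max(0))/2,L.max(0)-L.min(0))
b=np.array([[0.5217,-.0022],[.5545,-.0946]]); print((b-p[:2])@M[:2,:2]*1000)
```

```text
sq 60 [256.  150.5] [50.87942638  0.15402509] [ 8.08069387 10.26746541]
sq 75 [255.5 150.5] [ 5.08806130e+01 -4.49599459e-02] [8.07832056 9.86949533]
sq 90 [255.5 150. ] [ 5.10942097e+01 -1.22656303e-02] [7.64863422 9.8041067 ]
oct 60 [256. 244.] [ 7.00817095 -0.08394756] [34.52870664 41.95972071]
oct 75 [256. 244.] [ 7.00801082 -0.13177362] [34.5270152 41.8640686]
oct 90 [255.5 243.5] [ 7.27843553 -0.14314539] [33.98616579 41.56997994]
[[ 47.3898865    0.78910609]
 [-50.65894723   0.83520764]]
```

>>> {"api": "send_rows", "payload": {"rows": [{"x": 0,"y": 0.002,"z": 0.067,"wx": 0,"wy": 0,"wz": -0.001,"hand": -1},{"x": 0,"y": 0.002,"z": 0.067,"wx": 0,"wy": 0,"wz": -0.001,"hand": -1},{"x": 0,"y": 0.002,"z": 0.067,"wx": 0,"wy": 0,"wz": -0.001,"hand": -1},{"x": 0,"y": 0.002,"z": 0.067,"wx": 0,"wy": 0,"wz": -0.001,"hand": -1},{"x": 0,"y": 0.002,"z": 0.067,"wx": 0,"wy": 0,"wz": -0.001,"hand": -1},{"x": 0,"y": 0.002,"z": 0.05,"wx": 0,"wy": 0,"wz": 0,"hand": -1},{"x": 0,"y": 0,"z": 0,"wx": 0,"wy": 0,"wz": 0,"hand": -1},{"x": 0,"y": 0,"z": 0,"wx": 0,"wy": 0,"wz": 0,"hand": -1},{"x": 0,"y": 0,"z": 0,"wx": 0,"wy": 0,"wz": 0,"hand": -1},{"x": 0,"y": 0,"z": 0,"wx": 0,"wy": 0,"wz": 0,"hand": -1}]}}

```text
time: 9.62
tool_pos: [0.5401, -0.0475, 0.1506]
tool_rot: [0.001, 0.576, 0.818, 0.0]
contact_force: [0.4, 1.4, -1.9]
gripper_width: 0.69
grasp_force: 66.1
```

Run:
```python
from h import *
import pickle
info(); plan([.538,-.048,.142],109.6,1)
c=calibration("wrist"); w=grab_frame("wrist"); cv2.imwrite("pics/w5.png",w)
b=grab_frame("side")
cv2.imwrite("pics/m5.png",np.hstack([cv2.resize(w[100:270,170:340],(400,400)),cv2.resize(b[130:240,190:300],(400,400))]))
```

```text
p [ 0.5401 -0.0475  0.1506] yaw 109.71 tilt [ 0.0015 -0.0004] F [ 0.4  1.4 -1.9] w 0.69 g 66.1 t 9.62 q [-0.22 -0.08  1.88 -0.    1.34 -0.57]
row x1: [ 0.002 -0.015  0.057  0.002  0.001  0.002] |mm| 8.9
```

View pics/m5.png

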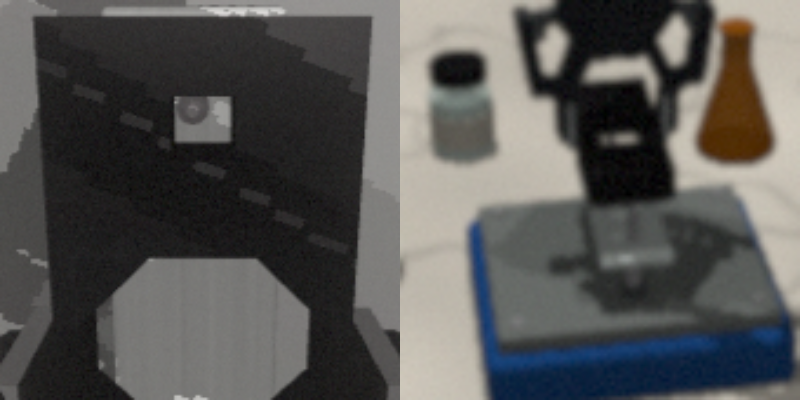

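The peg tip shows in the square hole at wrist pixel (251.6,146), left of the hole's centre at (256,151).

Run:
```python
from h import *
c=calibration("wrist"); p,R,s=pose(); M=R.as_matrix()
P=onplane(c,[251.6,145.9],.133); print(P,(P-p[:2])@M[:2,:2]*1000)
e=170+np.array([174,232])*.425; v=100+np.array([97,143])*.425
Q=onplane(c,np.c_[e,v],p[2]+.019); print((Q-p[:2])@M[:2,:2]*1000)
print((np.array([.538,-.048])-p[:2])@M[:2,:2]*1000)
```

```text
[[ 0.52134    -0.00089954]] [[50.12120801 -1.89775538]]
[[55.86596631 -4.70238001]
 [47.48881972  5.88014135]]
[ 0.16156116 -2.1004442 ]
```

>>> {"api": "send_rows", "payload": {"rows": [{"x": 0,"y": -0.015,"z": 0,"wx": 0,"wy": 0,"wz": 0,"hand": -1},{"x": 0,"y": 0,"z": 0,"wx": 0.001,"wy": 0.001,"wz": 0,"hand": -1},{"x": 0,"y": 0,"z": 0.03,"wx": 0,"wy": 0,"wz": 0,"hand": -1},{"x": 0,"y": 0,"z": 0.03,"wx": 0,"wy": 0,"wz": 0,"hand": -1},{"x": 0,"y": 0,"z": 0.03,"wx": 0,"wy": 0,"wz": 0,"hand": -1},{"x": 0,"y": 0,"z": 0.03,"wx": 0,"wy": 0,"wz": 0,"hand": -1},{"x": 0,"y": 0,"z": 0.03,"wx": 0,"wy": 0,"wz": 0,"hand": -1},{"x": 0,"y": 0,"z": 0,"wx": 0,"wy": 0,"wz": 0,"hand": -1},{"x": 0,"y": 0,"z": 0,"wx": 0,"wy": 0,"wz": 0,"hand": -1},{"x": 0,"y": 0,"z": 0,"wx": 0,"wy": 0,"wz": 0,"hand": -1}]}}

```text
time: 10.55
tool_pos: [0.5375, -0.0481, 0.1273]
tool_rot: [-0.001, 0.576, 0.818, -0.0]
contact_force: [-0.0, -0.2, -1.2]
gripper_width: 0.688
grasp_force: 66.1
```

Run:
```python
from h import *
info(); plan([.538,-.048,.1105],109.6,4)
```

```text
p [ 0.5375 -0.0481  0.1273] yaw 109.71 tilt [-0.0009  0.0005] F [-0.  -0.2 -1.2] w 0.688 g 66.1 t 10.55 q [-0.23 -0.06  1.91  0.    1.3  -0.57]
row x4: [-0.     0.001  0.028 -0.    -0.     0.001] |mm| 4.2
```

Force is near zero and the underside is at about 0.122, so both pegs are in their holes. Continuing down to the plate.

>>> {"api": "send_rows", "payload": {"rows": [{"x": 0,"y": 0.001,"z": 0.028,"wx": 0,"wy": 0,"wz": 0,"hand": -1},{"x": 0,"y": 0.001,"z": 0.028,"wx": 0,"wy": 0,"wz": 0,"hand": -1},{"x": 0,"y": 0.001,"z": 0.028,"wx": 0,"wy": 0,"wz": 0,"hand": -1},{"x": 0,"y": 0,"z": 0.026,"wx": 0,"wy": 0,"wz": 0,"hand": -1},{"x": 0,"y": 0,"z": 0,"wx": 0,"wy": 0,"wz": 0,"hand": -1},{"x": 0,"y": 0,"z": 0,"wx": 0,"wy": 0,"wz": 0,"hand": -1},{"x": 0,"y": 0,"z": 0,"wx": 0,"wy": 0,"wz": 0,"hand": -1},{"x": 0,"y": 0,"z": 0,"wx": 0,"wy": 0,"wz": 0,"hand": -1},{"x": 0,"y": 0,"z": 0,"wx": 0,"wy": 0,"wz": 0,"hand": -1},{"x": 0,"y": 0,"z": 0,"wx": 0,"wy": 0,"wz": 0,"hand": -1}]}}

```text
time: 11.38
tool_pos: [0.5378, -0.0479, 0.1107]
tool_rot: [-0.001, 0.576, 0.818, -0.0]
contact_force: [-0.8, -0.3, -2.4]
gripper_width: 0.685
grasp_force: 66.1
```

Run:
```python
from h import *
info()
```

```text
p [ 0.5378 -0.0479  0.1107] yaw 109.71 tilt [-0.001   0.0005] F [-0.8 -0.3 -2.4] w 0.685 g 66.1 t 11.38 q [-0.23 -0.04  1.92  0.    1.27 -0.57]
```

>>> {"api": "send_rows", "payload": {"rows": [{"x": 0,"y": 0,"z": 0.006,"wx": 0,"wy": 0,"wz": 0,"hand": -1},{"x": 0,"y": 0,"z": 0,"wx": 0,"wy": 0,"wz": 0,"hand": -1},{"x": 0,"y": 0,"z": 0,"wx": 0,"wy": 0,"wz": 0,"hand": 1},{"x": 0,"y": 0,"z": 0,"wx": 0,"wy": 0,"wz": 0,"hand": 1},{"x": 0,"y": 0,"z": 0,"wx": 0,"wy": 0,"wz": 0,"hand": 1},{"x": 0,"y": 0,"z": 0,"wx": 0,"wy": 0,"wz": 0,"hand": 1},{"x": 0,"y": 0,"z": 0,"wx": 0,"wy": 0,"wz": 0,"hand": 1},{"x": 0,"y": 0,"z": -0.05,"wx": 0,"wy": 0,"wz": 0,"hand": 1},{"x": 0,"y": 0,"z": -0.1,"wx": 0,"wy": 0,"wz": 0,"hand": 1},{"x": 0,"y": 0,"z": -0.2,"wx": 0,"wy": 0,"wz": 0,"hand": 1}]}}

```text
time: 12.22
tool_pos: [0.5353, -0.0474, 0.1593]
tool_rot: [-0.004, 0.576, 0.818, -0.002]
contact_force: [0.9, 0.1, -1.0]
gripper_width: 1.001
grasp_force: 0.0
```

>>> {"api": "send_rows", "payload": {"rows": [{"x": 0,"y": 0,"z": -0.2,"wx": 0,"wy": 0,"wz": 0,"hand": 1},{"x": 0,"y": 0,"z": -0.2,"wx": 0,"wy": 0,"wz": 0,"hand": 1},{"x": 0,"y": 0,"z": -0.2,"wx": 0,"wy": 0,"wz": 0,"hand": 1},{"x": 0,"y": 0,"z": -0.2,"wx": 0,"wy": 0,"wz": 0,"hand": 1},{"x": 0,"y": 0,"z": -0.1,"wx": 0,"wy": 0,"wz": 0,"hand": 1},{"x": 0,"y": 0,"z": 0,"wx": 0,"wy": 0,"wz": 0,"hand": 1},{"x": 0,"y": 0,"z": 0,"wx": 0,"wy": 0,"wz": 0,"hand": 1},{"x": 0,"y": 0,"z": 0,"wx": 0,"wy": 0,"wz": 0,"hand": 1},{"x": 0,"y": 0,"z": 0,"wx": 0,"wy": 0,"wz": 0,"hand": 1},{"x": 0,"y": 0,"z": 0,"wx": 0,"wy": 0,"wz": 0,"hand": 1}]}}

```text
time: 13.05
tool_pos: [0.5372, -0.0478, 0.2951]
tool_rot: [-0.002, 0.576, 0.818, -0.001]
contact_force: [-0.0, -0.3, -0.3]
gripper_width: 1.001
grasp_force: 0.0
```

Run:
```python
from h import *
import pickle
info()
c=calibration("wrist"); w=grab_frame("wrist"); cv2.imwrite("pics/w6.png",w); pickle.dump(c,open("w6.pkl","wb"))
s=grab_frame("side"); cv2.imwrite("pics/d6.png",s)
cv2.imwrite("pics/m6.png",np.hstack([cv2.resize(w[0:384,60:444],(400,400)),cv2.resize(s[150:240,200:290],(400,400))]))
for y in (80,110,140): plan([.5748,.3095,.30],y,18)
```

```text
p [ 0.5372 -0.0478  0.2951] yaw 109.71 tilt [-0.0045  0.0013] F [-0.  -0.3 -0.3] w 1.001 g 0.0 t 13.05 q [-0.23 -0.18  1.73  0.    1.6  -0.57]
row x18: [ 0.132  0.027 -0.001 -0.    -0.     0.037] |mm| 20.2
row x18: [ 0.12   0.058 -0.002 -0.    -0.    -0.   ] |mm| 20.0
row x18: [ 0.103  0.086 -0.002 -0.    -0.    -0.037] |mm| 20.2
```

View pics/m6.png

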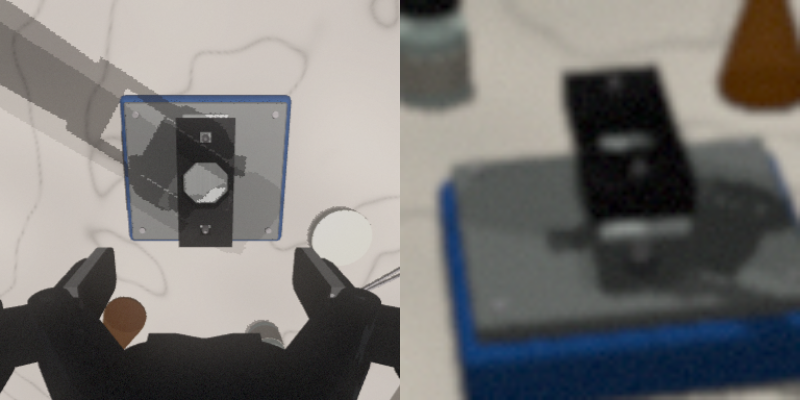

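The seat lies flat with both pegs in its holes. The octagon is at crop (206,183), which is full-image (258,176). Next is the flask.

>>> {"api": "send_rows", "payload": {"rows": [{"x": 0.12,"y": 0.058,"z": 0,"wx": 0,"wy": 0,"wz": 0,"hand": 1},{"x": 0.12,"y": 0.058,"z": 0,"wx": 0,"wy": 0,"wz": 0,"hand": 1},{"x": 0.12,"y": 0.058,"z": 0,"wx": 0,"wy": 0,"wz": 0,"hand": 1},{"x": 0.12,"y": 0.058,"z": 0,"wx": 0,"wy": 0,"wz": 0,"hand": 1},{"x": 0.12,"y": 0.058,"z": 0,"wx": 0,"wy": 0,"wz": 0,"hand": 1},{"x": 0.12,"y": 0.058,"z": 0,"wx": 0,"wy": 0,"wz": 0,"hand": 1},{"x": 0.12,"y": 0.058,"z": 0,"wx": 0,"wy": 0,"wz": 0,"hand": 1},{"x": 0.12,"y": 0.058,"z": 0,"wx": 0,"wy": 0,"wz": 0,"hand": 1},{"x": 0.12,"y": 0.058,"z": 0,"wx": 0,"wy": 0,"wz": 0,"hand": 1},{"x": 0.12,"y": 0.058,"z": 0,"wx": 0,"wy": 0,"wz": 0,"hand": 1}]}}

```text
time: 13.98
tool_pos: [0.559, 0.1518, 0.2967]
tool_rot: [-0.001, 0.576, 0.818, -0.0]
contact_force: [-0.1, -0.2, 0.3]
gripper_width: 1.0
grasp_force: 0.0
```

>>> {"api": "send_rows", "payload": {"rows": [{"x": 0.12,"y": 0.058,"z": 0,"wx": 0,"wy": 0,"wz": 0,"hand": 1},{"x": 0.12,"y": 0.058,"z": 0,"wx": 0,"wy": 0,"wz": 0,"hand": 1},{"x": 0.12,"y": 0.058,"z": 0,"wx": 0,"wy": 0,"wz": 0,"hand": 1},{"x": 0.12,"y": 0.058,"z": 0,"wx": 0,"wy": 0,"wz": 0,"hand": 1},{"x": 0.12,"y": 0.058,"z": 0,"wx": 0,"wy": 0,"wz": 0,"hand": 1},{"x": 0.12,"y": 0.058,"z": 0,"wx": 0,"wy": 0,"wz": 0,"hand": 1},{"x": 0.12,"y": 0.058,"z": 0,"wx": 0,"wy": 0,"wz": 0,"hand": 1},{"x": 0.12,"y": 0.058,"z": 0,"wx": 0,"wy": 0,"wz": 0,"hand": 1},{"x": 0,"y": 0,"z": 0,"wx": 0,"wy": 0,"wz": 0,"hand": 1},{"x": 0,"y": 0,"z": 0,"wx": 0,"wy": 0,"wz": 0,"hand": 1}]}}

```text
time: 14.82
tool_pos: [0.5758, 0.3104, 0.2965]
tool_rot: [-0.001, 0.575, 0.818, -0.001]
contact_force: [-0.2, -0.1, 0.3]
gripper_width: 1.001
grasp_force: 0.0
```

Run:
```python
from h import *
import pickle
c=pickle.load(open("w6.pkl","rb")); g=cv2.imread("pics/w6.png").max(2)
k=blob((g>75).astype(np.uint8),(232,150,285,200)); P=onplane(c,k,.129); print("oct",(P.min(0)+P.max(0))/2,k.min(0),k.max(0))
k=blob((g<70).astype(np.uint8),(220,105,296,243)); print("seat",rect(onplane(c,k,.129)))
info()
c=calibration("wrist"); w=grab_frame("wrist"); cv2.imwrite("pics/w7.png",w); pickle.dump(c,open("w7.pkl","wb"))
q=proj(c,[[.5748,.3095,.138]])[0]; print(q); u,v=q.astype(int); g=w.max(2)
for th in (60,75,90):
    k=blob((g<th).astype(np.uint8),(u-30,v-30,u+30,v+30)); P=onplane(c,k,.138); (x,y),r=cv2.minEnclosingCircle((P*1000).astype(np.float32)); print(th,k.min(0),k.max(0),(P.min(0)+P.max(0))/2,x,y,r)
```

```text
oct [ 0.53700413 -0.04439342] [236 156] [278 194]
seat [537.3 -47.5  63.3 138.2  19.7]
p [0.5758 0.3104 0.2965] yaw 109.8 tilt [-0.0024 -0.0004] F [-0.2 -0.1  0.3] w 1.001 g 0.0 t 14.82 q [0.38 0.09 1.46 0.   1.59 0.04]
[254.48756286 179.87993378]
60 [247 170] [267 190] [0.577233   0.31037652] 577.3551635742188 310.479248046875 11.574882507324219
75 [247 169] [267 190] [0.57705196 0.31048788] 577.0691528320312 310.4278869628906 12.014719009399414
90 [246 169] [267 190] [0.57690789 0.31048788] 577.263427734375 310.3643798828125 12.1070556640625
```

View pics/w7.png

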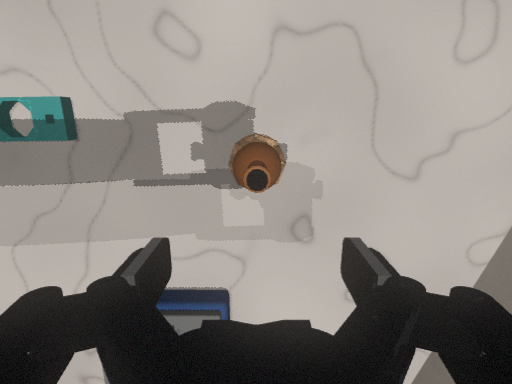

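The stopper is at (257,180) and the flask stands upright in the cork ring at (0.577, 0.3105), with free space around it.

Run:
```python
from h import *
plan([.577,.3105,.087],109.8,12)
```

```text
row x12: [ 0.     0.001  0.116 -0.    -0.    -0.   ] |mm| 17.5
```

>>> {"api": "send_rows", "payload": {"rows": [{"x": 0,"y": 0.002,"z": 0.14,"wx": 0,"wy": 0,"wz": 0,"hand": 1},{"x": 0,"y": 0.002,"z": 0.14,"wx": 0,"wy": 0,"wz": 0,"hand": 1},{"x": 0,"y": 0.002,"z": 0.14,"wx": 0,"wy": 0,"wz": 0,"hand": 1},{"x": 0,"y": 0.002,"z": 0.14,"wx": 0,"wy": 0,"wz": 0,"hand": 1},{"x": 0,"y": 0.002,"z": 0.14,"wx": 0,"wy": 0,"wz": 0,"hand": 1},{"x": 0,"y": 0,"z": 0.14,"wx": 0,"wy": 0,"wz": 0,"hand": 1},{"x": 0,"y": 0,"z": 0.14,"wx": 0,"wy": 0,"wz": 0,"hand": 1},{"x": 0,"y": 0,"z": 0,"wx": 0,"wy": 0,"wz": 0,"hand": 1},{"x": 0,"y": 0,"z": 0,"wx": 0,"wy": 0,"wz": 0,"hand": 1},{"x": 0,"y": 0,"z": 0,"wx": 0,"wy": 0,"wz": 0,"hand": 1}]}}

```text
time: 15.7
tool_pos: [0.5781, 0.3101, 0.1519]
tool_rot: [-0.0, 0.576, 0.818, 0.001]
contact_force: [-0.5, -0.1, 0.8]
gripper_width: 1.004
grasp_force: 0.0
```

Run:
```python
from h import *
info(); plan([.577,.3105,.087],109.8,5)
c=calibration("wrist"); w=grab_frame("wrist"); g=w.max(2); q=proj(c,[[.577,.3105,.138]])[0]; print(q); u,v=q.astype(int)
k=blob((g<75).astype(np.uint8),(u-32,v-32,u+32,v+32)); P=onplane(c,k,.138); print(k.min(0),k.max(0),(P.min(0)+P.max(0))/2,P.max(0)-P.min(0))
```

```text
p [0.5781 0.3101 0.1519] yaw 109.67 tilt [0.0007 0.001 ] F [-0.5 -0.1  0.8] w 1.004 g 0.0 t 15.7 q [0.38 0.18 1.61 0.   1.35 0.04]
row x5: [ 0.001 -0.001  0.087  0.    -0.    -0.001] |mm| 13.0
[253.60472142 231.21281749]
[235 210] [272 249] [0.57672153 0.31126541] [0.02263031 0.02456813]
```

>>> {"api": "send_rows", "payload": {"rows": [{"x": 0.004,"y": -0.003,"z": 0.07,"wx": 0,"wy": 0,"wz": 0,"hand": 1},{"x": 0.004,"y": -0.003,"z": 0.07,"wx": 0,"wy": 0,"wz": 0,"hand": 1},{"x": 0,"y": 0,"z": 0.07,"wx": 0,"wy": 0,"wz": 0,"hand": 1},{"x": 0,"y": 0,"z": 0.07,"wx": 0,"wy": 0,"wz": 0,"hand": 1},{"x": 0,"y": 0,"z": 0.07,"wx": 0,"wy": 0,"wz": 0,"hand": 1},{"x": 0,"y": 0,"z": 0.07,"wx": 0,"wy": 0,"wz": 0,"hand": 1},{"x": 0,"y": 0,"z": 0,"wx": 0,"wy": 0,"wz": 0,"hand": 1},{"x": 0,"y": 0,"z": 0,"wx": 0,"wy": 0,"wz": 0,"hand": 1},{"x": 0,"y": 0,"z": 0,"wx": 0,"wy": 0,"wz": 0,"hand": 1},{"x": 0,"y": 0,"z": 0,"wx": 0,"wy": 0,"wz": 0,"hand": 1}]}}

```text
time: 16.58
tool_pos: [0.5767, 0.3115, 0.0883]
tool_rot: [-0.0, 0.576, 0.818, 0.001]
contact_force: [0.9, 0.4, -0.2]
gripper_width: 0.999
grasp_force: 0.0
```

Run:
```python
from h import *
info()
```

```text
p [0.5767 0.3115 0.0883] yaw 109.71 tilt [0.0004 0.0011] F [ 0.9  0.4 -0.2] w 0.999 g 0.0 t 16.58 q [0.38 0.24 1.65 0.   1.25 0.04]
```

>>> {"api": "send_rows", "payload": {"rows": [{"x": 0,"y": 0,"z": 0,"wx": 0,"wy": 0,"wz": 0,"hand": 0},{"x": 0,"y": 0,"z": 0,"wx": 0,"wy": 0,"wz": 0,"hand": 0},{"x": 0,"y": 0,"z": 0,"wx": 0,"wy": 0,"wz": 0,"hand": -0.2},{"x": 0,"y": 0,"z": 0,"wx": 0,"wy": 0,"wz": 0,"hand": -0.3},{"x": 0,"y": 0,"z": 0,"wx": 0,"wy": 0,"wz": 0,"hand": -0.4},{"x": 0,"y": 0,"z": 0,"wx": 0,"wy": 0,"wz": 0,"hand": -0.5},{"x": 0,"y": 0,"z": 0,"wx": 0,"wy": 0,"wz": 0,"hand": -1},{"x": 0,"y": 0,"z": 0,"wx": 0,"wy": 0,"wz": 0,"hand": -1},{"x": 0,"y": 0,"z": 0,"wx": 0,"wy": 0,"wz": 0,"hand": -1},{"x": 0,"y": 0,"z": 0,"wx": 0,"wy": 0,"wz": 0,"hand": -1}]}}

```text
time: 17.42
tool_pos: [0.5763, 0.3114, 0.0879]
tool_rot: [-0.0, 0.576, 0.818, 0.0]
contact_force: [-1.0, -0.5, 3.3]
gripper_width: 0.33
grasp_force: 58.7
```

>>> {"api": "send_rows", "payload": {"rows": [{"x": 0,"y": 0,"z": -0.04,"wx": 0,"wy": 0,"wz": 0,"hand": -1},{"x": 0,"y": 0,"z": -0.08,"wx": 0,"wy": 0,"wz": 0,"hand": -1},{"x": 0,"y": 0,"z": -0.12,"wx": 0,"wy": 0,"wz": 0,"hand": -1},{"x": 0,"y": 0,"z": -0.16,"wx": 0,"wy": 0,"wz": 0,"hand": -1},{"x": 0,"y": 0,"z": -0.16,"wx": 0,"wy": 0,"wz": 0,"hand": -1},{"x": 0,"y": 0,"z": -0.16,"wx": 0,"wy": 0,"wz": 0,"hand": -1},{"x": 0,"y": 0,"z": -0.16,"wx": 0,"wy": 0,"wz": 0,"hand": -1},{"x": 0,"y": 0,"z": -0.16,"wx": 0,"wy": 0,"wz": 0,"hand": -1},{"x": 0,"y": 0,"z": -0.08,"wx": 0,"wy": 0,"wz": 0,"hand": -1},{"x": 0,"y": 0,"z": 0,"wx": 0,"wy": 0,"wz": 0,"hand": -1}]}}

```text
time: 18.25
tool_pos: [0.5778, 0.3119, 0.2602]
tool_rot: [0.001, 0.576, 0.818, 0.003]
contact_force: [0.4, -0.1, -2.1]
gripper_width: 0.331
grasp_force: 59.6
```

Run:
```python
from h import *
info(); plan([.5378,-.0478,.26],109.7,18)
```

```text
p [0.5778 0.3119 0.2602] yaw 109.71 tilt [0.0057 0.0032] F [ 0.4 -0.1 -2.1] w 0.331 g 59.6 t 18.25 q [0.38 0.11 1.51 0.   1.52 0.04]
row x18: [-0.12  -0.059 -0.     0.    -0.     0.   ] |mm| 20.1
```

>>> {"api": "send_rows", "payload": {"rows": [{"x": -0.06,"y": -0.03,"z": 0,"wx": 0,"wy": 0,"wz": 0,"hand": -1},{"x": -0.12,"y": -0.059,"z": 0,"wx": 0,"wy": 0,"wz": 0,"hand": -1},{"x": -0.12,"y": -0.059,"z": 0,"wx": 0,"wy": 0,"wz": 0,"hand": -1},{"x": -0.12,"y": -0.059,"z": 0,"wx": 0,"wy": 0,"wz": 0,"hand": -1},{"x": -0.12,"y": -0.059,"z": 0,"wx": 0,"wy": 0,"wz": 0,"hand": -1},{"x": -0.12,"y": -0.059,"z": 0,"wx": 0,"wy": 0,"wz": 0,"hand": -1},{"x": -0.12,"y": -0.059,"z": 0,"wx": 0,"wy": 0,"wz": 0,"hand": -1},{"x": -0.12,"y": -0.059,"z": 0,"wx": 0,"wy": 0,"wz": 0,"hand": -1},{"x": -0.12,"y": -0.059,"z": 0,"wx": 0,"wy": 0,"wz": 0,"hand": -1},{"x": -0.12,"y": -0.059,"z": 0,"wx": 0,"wy": 0,"wz": 0,"hand": -1}]}}

```text
time: 19.08
tool_pos: [0.5529, 0.1201, 0.2521]
tool_rot: [-0.002, 0.576, 0.818, -0.002]
contact_force: [0.7, -0.0, -1.9]
gripper_width: 0.33
grasp_force: 59.6
```

>>> {"api": "send_rows", "payload": {"rows": [{"x": -0.12,"y": -0.059,"z": 0,"wx": 0,"wy": 0,"wz": 0,"hand": -1},{"x": -0.12,"y": -0.059,"z": 0,"wx": 0,"wy": 0,"wz": 0,"hand": -1},{"x": -0.12,"y": -0.059,"z": 0,"wx": 0,"wy": 0,"wz": 0,"hand": -1},{"x": -0.12,"y": -0.059,"z": 0,"wx": 0,"wy": 0,"wz": 0,"hand": -1},{"x": -0.12,"y": -0.059,"z": 0,"wx": 0,"wy": 0,"wz": 0,"hand": -1},{"x": -0.12,"y": -0.059,"z": 0,"wx": 0,"wy": 0,"wz": 0,"hand": -1},{"x": -0.12,"y": -0.059,"z": 0,"wx": 0,"wy": 0,"wz": 0,"hand": -1},{"x": -0.08,"y": -0.04,"z": 0,"wx": 0,"wy": 0,"wz": 0,"hand": -1},{"x": 0,"y": 0,"z": 0,"wx": 0,"wy": 0,"wz": 0,"hand": -1},{"x": 0,"y": 0,"z": 0,"wx": 0,"wy": 0,"wz": 0,"hand": -1}]}}

```text
time: 19.92
tool_pos: [0.5359, -0.0315, 0.2528]
tool_rot: [-0.003, 0.576, 0.817, -0.001]
contact_force: [-0.2, 0.0, -1.9]
gripper_width: 0.326
grasp_force: 59.6
```

>>> {"api": "send_rows", "payload": {"rows": [{"x": 0,"y": 0,"z": 0,"wx": 0,"wy": 0,"wz": 0,"hand": -1},{"x": 0,"y": 0,"z": 0,"wx": 0,"wy": 0,"wz": 0,"hand": -1},{"x": 0,"y": 0,"z": 0,"wx": 0,"wy": 0,"wz": 0,"hand": -1},{"x": 0,"y": 0,"z": 0,"wx": 0,"wy": 0,"wz": 0,"hand": -1},{"x": 0,"y": 0,"z": 0,"wx": 0,"wy": 0,"wz": 0,"hand": -1},{"x": 0,"y": 0,"z": 0,"wx": 0,"wy": 0,"wz": 0,"hand": -1},{"x": 0,"y": 0,"z": 0,"wx": 0,"wy": 0,"wz": 0,"hand": -1},{"x": 0,"y": 0,"z": 0,"wx": 0,"wy": 0,"wz": 0,"hand": -1},{"x": 0,"y": 0,"z": 0,"wx": 0,"wy": 0,"wz": 0,"hand": -1},{"x": 0,"y": 0,"z": 0,"wx": 0,"wy": 0,"wz": 0,"hand": -1}]}}

```text
time: 20.75
tool_pos: [0.5373, -0.031, 0.2553]
tool_rot: [-0.001, 0.576, 0.818, -0.0]
contact_force: [0.2, 0.5, -1.8]
gripper_width: 0.329
grasp_force: 59.6
```

Run:
```python
from h import *
info(); plan([.5378,-.0478,.205],109.7,5)
w=grab_frame("scene"); cv2.imwrite("pics/s8.png",w); b=grab_frame("side"); cv2.imwrite("pics/d8.png",b)
cv2.imwrite("pics/m8.png",np.hstack([cv2.resize(w[90:270,170:350],(400,400)),cv2.resize(b[80:240,170:330],(400,400))]))
```

```text
p [ 0.5373 -0.031   0.2553] yaw 109.72 tilt [-0.001   0.0005] F [ 0.2  0.5 -1.8] w 0.329 g 59.6 t 20.75 q [-0.2  -0.17  1.79  0.    1.53 -0.54]
row x5: [-0.021 -0.007  0.067 -0.    -0.     0.   ] |mm| 10.6
```

View pics/m8.png

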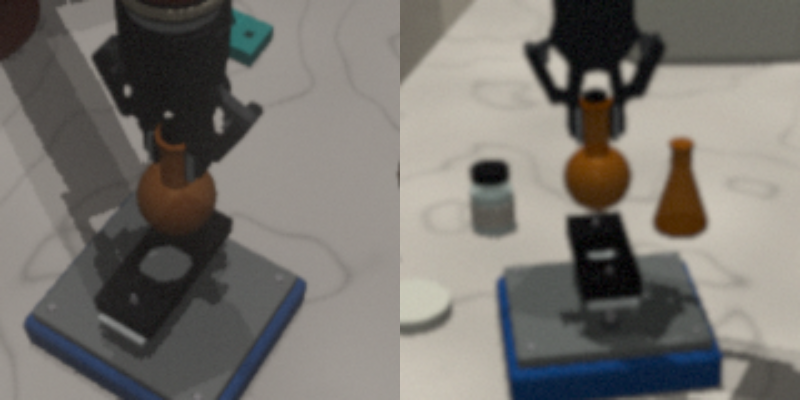

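The flask hangs upright in the grip in both views. It still needs to move about 17 mm to be over the hole.

>>> {"api": "send_rows", "payload": {"rows": [{"x": -0.05,"y": -0.018,"z": 0,"wx": 0,"wy": 0,"wz": 0,"hand": -1},{"x": -0.055,"y": -0.018,"z": 0,"wx": 0,"wy": 0,"wz": 0,"hand": -1},{"x": 0,"y": 0,"z": 0.06,"wx": 0,"wy": 0,"wz": 0,"hand": -1},{"x": 0,"y": 0,"z": 0.06,"wx": 0,"wy": 0,"wz": 0,"hand": -1},{"x": 0,"y": 0,"z": 0.06,"wx": 0,"wy": 0,"wz": 0,"hand": -1},{"x": 0,"y": 0,"z": 0.06,"wx": 0,"wy": 0,"wz": 0,"hand": -1},{"x": 0,"y": 0,"z": 0,"wx": 0,"wy": 0,"wz": 0,"hand": -1},{"x": 0,"y": 0,"z": 0,"wx": 0,"wy": 0,"wz": 0,"hand": -1},{"x": 0,"y": 0,"z": 0,"wx": 0,"wy": 0,"wz": 0,"hand": -1},{"x": 0,"y": 0,"z": 0,"wx": 0,"wy": 0,"wz": 0,"hand": -1}]}}

```text
time: 21.68
tool_pos: [0.5378, -0.0476, 0.22]
tool_rot: [-0.0, 0.576, 0.818, 0.0]
contact_force: [0.2, -0.8, -2.0]
gripper_width: 0.332
grasp_force: 59.6
```

Run:
```python
from h import *
info(); plan([.5378,-.0478,.194],109.7,5)
```

```text
p [ 0.5378 -0.0476  0.22  ] yaw 109.73 tilt [0.0001 0.0002] F [ 0.2 -0.8 -2. ] w 0.332 g 59.6 t 21.68 q [-0.23 -0.14  1.82  0.    1.46 -0.57]
row x5: [-0.    -0.     0.035  0.    -0.     0.   ] |mm| 5.2
```

>>> {"api": "send_rows", "payload": {"rows": [{"x": 0,"y": 0,"z": 0.045,"wx": 0,"wy": 0,"wz": 0,"hand": -1},{"x": 0,"y": 0,"z": 0.045,"wx": 0,"wy": 0,"wz": 0,"hand": -1},{"x": 0,"y": 0,"z": 0.03,"wx": 0,"wy": 0,"wz": 0,"hand": -1},{"x": 0,"y": 0,"z": 0.03,"wx": 0,"wy": 0,"wz": 0,"hand": -1},{"x": 0,"y": 0,"z": 0.025,"wx": 0,"wy": 0,"wz": 0,"hand": -1},{"x": 0,"y": 0,"z": 0,"wx": 0,"wy": 0,"wz": 0,"hand": -1},{"x": 0,"y": 0,"z": 0,"wx": 0,"wy": 0,"wz": 0,"hand": -1},{"x": 0,"y": 0,"z": 0,"wx": 0,"wy": 0,"wz": 0,"hand": -1},{"x": 0,"y": 0,"z": 0,"wx": 0,"wy": 0,"wz": 0,"hand": -1},{"x": 0,"y": 0,"z": 0,"wx": 0,"wy": 0,"wz": 0,"hand": -1}]}}

```text
time: 22.52
tool_pos: [0.5374, -0.0476, 0.1931]
tool_rot: [-0.001, 0.576, 0.818, -0.0]
contact_force: [0.7, 1.3, -2.7]
gripper_width: 0.329
grasp_force: 59.7
```

Run:
```python
from h import *
info()
```

```text
p [ 0.5374 -0.0476  0.1931] yaw 109.71 tilt [-0.001   0.0004] F [ 0.7  1.3 -2.7] w 0.329 g 59.7 t 22.52 q [-0.23 -0.13  1.85  0.    1.42 -0.57]
```

>>> {"api": "send_rows", "payload": {"rows": [{"x": 0,"y": 0,"z": 0.01,"wx": 0,"wy": 0,"wz": 0,"hand": -1},{"x": 0,"y": 0,"z": 0.01,"wx": 0,"wy": 0,"wz": 0,"hand": -1},{"x": 0,"y": 0,"z": 0.01,"wx": 0,"wy": 0,"wz": 0,"hand": -1},{"x": 0,"y": 0,"z": 0.01,"wx": 0,"wy": 0,"wz": 0,"hand": -1},{"x": 0,"y": 0,"z": 0.01,"wx": 0,"wy": 0,"wz": 0,"hand": -1},{"x": 0,"y": 0,"z": 0.01,"wx": 0,"wy": 0,"wz": 0,"hand": -1},{"x": 0,"y": 0,"z": 0,"wx": 0,"wy": 0,"wz": 0,"hand": -1},{"x": 0,"y": 0,"z": 0,"wx": 0,"wy": 0,"wz": 0,"hand": -1},{"x": 0,"y": 0,"z": 0,"wx": 0,"wy": 0,"wz": 0,"hand": -1},{"x": 0,"y": 0,"z": 0,"wx": 0,"wy": 0,"wz": 0,"hand": -1}]}}

```text
time: 23.35
tool_pos: [0.5377, -0.0476, 0.1844]
tool_rot: [-0.0, 0.576, 0.818, 0.0]
contact_force: [0.3, 1.8, 5.6]
gripper_width: 0.328
grasp_force: 58.7
```

Run:
```python
from h import *
info()
```

```text
p [ 0.5377 -0.0476  0.1844] yaw 109.72 tilt [-0.0001  0.0005] F [0.3 1.8 5.6] w 0.328 g 58.7 t 23.35 q [-0.23 -0.12  1.86  0.    1.4  -0.57]
```

>>> {"api": "send_rows", "payload": {"rows": [{"x": 0,"y": 0,"z": 0.014,"wx": 0,"wy": 0,"wz": 0,"hand": -1},{"x": 0,"y": 0,"z": 0.014,"wx": 0,"wy": 0,"wz": 0,"hand": -1},{"x": 0,"y": 0,"z": 0.014,"wx": 0,"wy": 0,"wz": 0,"hand": -1},{"x": 0,"y": 0,"z": 0.014,"wx": 0,"wy": 0,"wz": 0,"hand": -1},{"x": 0,"y": 0,"z": 0.014,"wx": 0,"wy": 0,"wz": 0,"hand": -1},{"x": 0,"y": 0,"z": 0.014,"wx": 0,"wy": 0,"wz": 0,"hand": -1},{"x": 0,"y": 0,"z": 0.014,"wx": 0,"wy": 0,"wz": 0,"hand": -1},{"x": 0,"y": 0,"z": 0,"wx": 0,"wy": 0,"wz": 0,"hand": -1},{"x": 0,"y": 0,"z": 0,"wx": 0,"wy": 0,"wz": 0,"hand": -1},{"x": 0,"y": 0,"z": 0,"wx": 0,"wy": 0,"wz": 0,"hand": -1}]}}

```text
time: 24.18
tool_pos: [0.538, -0.0477, 0.1709]
tool_rot: [0.0, 0.576, 0.818, 0.0]
contact_force: [-2.2, 1.5, 9.2]
gripper_width: 0.329
grasp_force: 58.3
```

Run:
```python
from h import *
info()
```

```text
p [ 0.538  -0.0477  0.1709] yaw 109.72 tilt [0.0007 0.    ] F [-2.2  1.5  9.2] w 0.329 g 58.3 t 24.18 q [-0.23 -0.11  1.87  0.    1.38 -0.57]
```

>>> {"api": "send_rows", "payload": {"rows": [{"x": 0,"y": 0,"z": 0.01,"wx": 0,"wy": 0,"wz": 0,"hand": -1},{"x": 0,"y": 0,"z": 0.01,"wx": 0,"wy": 0,"wz": 0,"hand": -1},{"x": 0,"y": 0,"z": 0.01,"wx": 0,"wy": 0,"wz": 0,"hand": -1},{"x": 0,"y": 0,"z": 0.01,"wx": 0,"wy": 0,"wz": 0,"hand": -1},{"x": 0,"y": 0,"z": 0,"wx": 0,"wy": 0,"wz": 0,"hand": -1},{"x": 0,"y": 0,"z": 0,"wx": 0,"wy": 0,"wz": 0,"hand": -1},{"x": 0,"y": 0,"z": 0,"wx": 0,"wy": 0,"wz": 0,"hand": -1},{"x": 0,"y": 0,"z": 0,"wx": 0,"wy": 0,"wz": 0,"hand": -1},{"x": 0,"y": 0,"z": 0,"wx": 0,"wy": 0,"wz": 0,"hand": -1},{"x": 0,"y": 0,"z": 0,"wx": 0,"wy": 0,"wz": 0,"hand": -1}]}}

```text
time: 25.02
tool_pos: [0.5387, -0.048, 0.1664]
tool_rot: [0.001, 0.576, 0.818, 0.0]
contact_force: [-3.1, 1.7, 14.7]
gripper_width: 0.328
grasp_force: 58.2
```

>>> {"api": "send_rows", "payload": {"rows": [{"x": 0,"y": 0,"z": 0.007,"wx": 0,"wy": 0,"wz": 0,"hand": -1},{"x": 0,"y": 0,"z": 0.007,"wx": 0,"wy": 0,"wz": 0,"hand": -1},{"x": 0,"y": 0,"z": 0,"wx": 0,"wy": 0,"wz": 0,"hand": -1},{"x": 0,"y": 0,"z": 0,"wx": 0,"wy": 0,"wz": 0,"hand": -1},{"x": 0,"y": 0,"z": 0,"wx": 0,"wy": 0,"wz": 0,"hand": -1},{"x": 0,"y": 0,"z": 0,"wx": 0,"wy": 0,"wz": 0,"hand": -1},{"x": 0,"y": 0,"z": 0,"wx": 0,"wy": 0,"wz": 0,"hand": -1},{"x": 0,"y": 0,"z": 0,"wx": 0,"wy": 0,"wz": 0,"hand": -1},{"x": 0,"y": 0,"z": 0,"wx": 0,"wy": 0,"wz": 0,"hand": -1},{"x": 0,"y": 0,"z": 0,"wx": 0,"wy": 0,"wz": 0,"hand": -1}]}}

```text
time: 25.85
tool_pos: [0.5397, -0.0481, 0.1656]
tool_rot: [0.002, 0.576, 0.818, 0.001]
contact_force: [-1.1, 2.1, 16.6]
gripper_width: 0.316
grasp_force: 102.8
```

Run:
```python
from h import *
info(); print(manip.state()["ft_torque"])
w=grab_frame("scene"); cv2.imwrite("pics/s9.png",w); b=grab_frame("side"); cv2.imwrite("pics/d9.png",b)
cv2.imwrite("pics/m9.png",np.hstack([cv2.resize(w[110:250,190:330],(400,400)),cv2.resize(b[130:240,190:300],(400,400))]))
```

```text
p [ 0.5397 -0.0481  0.1656] yaw 109.72 tilt [ 0.0051 -0.0009] F [-1.1  2.1 16.6] w 0.316 g 102.8 t 25.85 q [-0.23 -0.1   1.87  0.    1.36 -0.57]
[ 0.28776676  0.45547964 -0.01345095]
```

View pics/m9.png

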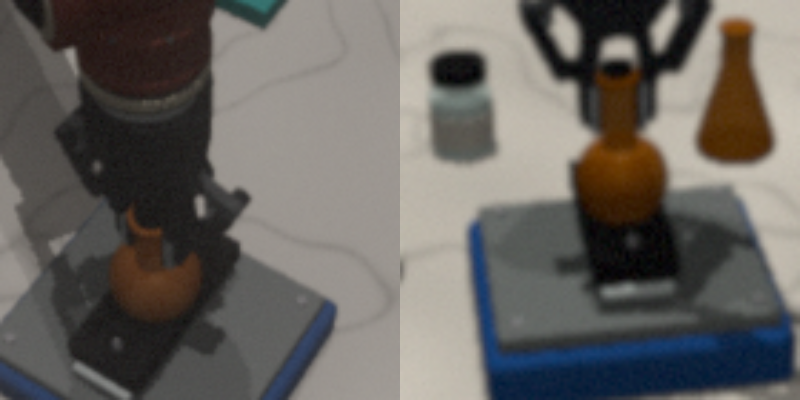

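Both views show the flask upright in the seat. In the side view the plate's end strip has dropped from row ~201 (stage up) to ~210. I'll work out how far the stage has sunk from that shift.

Run:
```python
from h import *
c=calibration("side")
e=np.array([.5383,-.0483])+.075*np.array([np.cos(np.radians(109.6)),np.sin(np.radians(109.6))])
for z in (.105,.097,.080,.072): print(z,proj(c,[[*e,z]]).round(1))
A=cv2.imread("pics/d6.png",0);B=cv2.imread("pics/d9.png",0)
for n,I in(("up",A),("now",B)): print(n,I[194:222,250:258].mean(1).round(0).astype(int).tolist())
s=A[197:206,246:266]; r=cv2.matchTemplate(B[195:225,240:272],s,cv2.TM_CCOEFF_NORMED); print(r.max(),cv2.minMaxLoc(r)[3], r.max(1).round(2))
```

```text
0.105 [[255.4 200.8]]
0.097 [[255.4 203.5]]
0.08 [[255.5 209.1]]
0.072 [[255.5 211.8]]
up [10, 6, 11, 5, 24, 64, 105, 121, 101, 76, 59, 52, 52, 50, 42, 34, 33, 34, 39, 43, 50, 62, 81, 95, 98, 87, 70, 55]
now [20, 29, 31, 26, 18, 9, 11, 10, 9, 10, 6, 7, 15, 53, 94, 117, 110, 84, 58, 44, 48, 60, 82, 98, 99, 89, 71, 56]
0.9591435 (7, 10) [-0.04 -0.09 -0.08 -0.06 -0.1  -0.15 -0.11  0.09  0.4   0.73  0.96  0.89
  0.45 -0.09 -0.48 -0.47  0.06  0.62  0.9   0.87  0.51  0.02]
```

>>> {"api": "send_rows", "payload": {"rows": [{"x": 0,"y": 0,"z": 0.006,"wx": 0,"wy": 0,"wz": 0,"hand": -1},{"x": 0,"y": 0,"z": 0,"wx": 0,"wy": 0,"wz": 0,"hand": -1},{"x": 0,"y": 0,"z": 0,"wx": 0,"wy": 0,"wz": 0,"hand": -1},{"x": 0,"y": 0,"z": 0,"wx": 0,"wy": 0,"wz": 0,"hand": -1},{"x": 0,"y": 0,"z": 0,"wx": 0,"wy": 0,"wz": 0,"hand": -1},{"x": 0,"y": 0,"z": 0,"wx": 0,"wy": 0,"wz": 0,"hand": -1},{"x": 0,"y": 0,"z": 0,"wx": 0,"wy": 0,"wz": 0,"hand": -1},{"x": 0,"y": 0,"z": 0,"wx": 0,"wy": 0,"wz": 0,"hand": -1},{"x": 0,"y": 0,"z": 0,"wx": 0,"wy": 0,"wz": 0,"hand": -1},{"x": 0,"y": 0,"z": 0,"wx": 0,"wy": 0,"wz": 0,"hand": -1}]}}

```text
time: 26.78
tool_pos: [0.5398, -0.0482, 0.1656]
tool_rot: [0.002, 0.576, 0.818, 0.001]
contact_force: [-2.4, 3.2, 19.8]
gripper_width: 0.319
grasp_force: 104.3
```

Run:
```python
from h import *
info()
A=cv2.imread("pics/d6.png",0);B=cv2.cvtColor(grab_frame("side"),cv2.COLOR_BGR2GRAY)
print(B[194:222,250:258].mean(1).round(0).astype(int).tolist())
info()
```

```text
p [ 0.5398 -0.0482  0.1656] yaw 109.72 tilt [ 0.0051 -0.0012] F [-2.4  3.2 19.8] w 0.319 g 104.3 t 26.78 q [-0.23 -0.1   1.87  0.    1.36 -0.57]
[20, 28, 32, 25, 16, 12, 11, 8, 9, 9, 10, 8, 17, 52, 95, 118, 109, 85, 58, 46, 48, 60, 82, 98, 100, 89, 72, 55]
p [ 0.5398 -0.0482  0.1655] yaw 109.71 tilt [ 0.0051 -0.0012] F [-3.1  2.5 20.4] w 0.318 g 104.3 t 26.83 q [-0.23 -0.1   1.87  0.    1.36 -0.57]
```

Force rose by about 3 N with no further movement of the tool or the plate, so the stage is on its lower stop. The flask is held stably.

```bash
python3 -c "
from plant import job_done
print(job_done())"
```

```text
the job is handed in; nothing more can be done
None
```

The black ring seat is flat over both pegs, the round flask is upright in it and still gripped, pressed to the lower stop at about 20 N, and the job was handed in at about 27 s; I never targeted or touched the conical flask, dish or jar, but I viewed 12 pictures, two over the limit of 10.

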